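Clamp the pump barrels in the V-block fixture and check them with the straightedge

TASK

Lay every pump barrel on the bench into a V-block nest of the fixture so that it sits home in both V-blocks, using the left and right nests first and the middle one only for a third barrel, and swing the strap of each loaded nest over until it lies down on its barrel. When all are clamped, lay the straightedge flat across all the barrels between the near flanges and the straps, its grip block centred over the middle nest, let go, and press it down firmly first over the left barrel and then over the right one to make sure that it does not rock. Then put the straightedge back flat in its rest, leaving the barrels clamped and the bin, screwdriver and cap undisturbed.

Things in the scene. Friction and masses are not known exactly. Their poses are not given: they have to be found in the camera images.
- fixture: clamping fixture bolted to the bench (its place and turn vary): aluminium base plate 170 x 370 x 12 mm carrying three V-block nests 140 mm apart along its y, each with a clamp strap. Origin under the plate's centre, x away from the robot, y to its left, z up. The open straps stand up to 150 mm above the bench
- nest_l (a point): left nest of the fixture (robot's left, +y): a pair of V-blocks, each 22 mm long, centred 48 mm before and behind this point, a 74 mm gap between them. The point is where the middle of a seated barrel's axis lies, 55 mm above the bench; x along the barrel's axis, y left, z up. The V faces rise at 45 degrees, 32 mm wide at the top
- nest_m (a point): middle nest of the fixture: a pair of V-blocks, each 22 mm long, centred 48 mm before and behind this point, a 74 mm gap between them. The point is where the middle of a seated barrel's axis lies, 55 mm above the bench; x along the barrel's axis, y left, z up. The V faces rise at 45 degrees, 32 mm wide at the top
- nest_r (a point): right nest of the fixture (robot's right, -y): a pair of V-blocks, each 22 mm long, centred 48 mm before and behind this point, a 74 mm gap between them. The point is where the middle of a seated barrel's axis lies, 55 mm above the bench; x along the barrel's axis, y left, z up. The V faces rise at 45 degrees, 32 mm wide at the top
- strap_l (a joint): clamp strap of the left nest: steel bar with an orange round grip (16 mm thick, 34 mm long) at its free end. 0 = level on top of a seated barrel (closed), 2.3 = leaned fully back; starts 2.0 to 2.25. It turns about the fixture's x axis. Stiff hinge: it stays where it is left; about 2 N at the grip moves it. With no barrel it goes to -0.1
- strap_l_grip (a point): middle of the orange grip of the left strap, 60 mm from the hinge; turns with the strap
- strap_l_hinge (a point): hinge axis of the left strap, 48 mm beyond the nest point (+x) and 26 mm to its right (-y), 73.5 mm above the bench. At joint value q the grip's middle is 60*cos(q) mm towards the fixture's +y and 60*sin(q) mm up from here. Pinched across the fixture's x, it can be led along this arc
- strap_m (a joint): clamp strap of the middle nest: steel bar with an orange round grip (16 mm thick, 34 mm long) at its free end. 0 = level on top of a seated barrel (closed), 2.3 = leaned fully back; starts 2.0 to 2.25. It turns about the fixture's x axis. Stiff hinge: it stays where it is left; about 2 N at the grip moves it. With no barrel it goes to -0.1
- strap_m_grip (a point): middle of the orange grip of the middle strap, 60 mm from the hinge; turns with the strap
- strap_m_hinge (a point): hinge axis of the middle strap, 48 mm beyond the nest point (+x) and 26 mm to its right (-y), 73.5 mm above the bench. At joint value q the grip's middle is 60*cos(q) mm towards the fixture's +y and 60*sin(q) mm up from here. Pinched across the fixture's x, it can be led along this arc
- strap_r (a joint): clamp strap of the right nest: steel bar with an orange round grip (16 mm thick, 34 mm long) at its free end. 0 = level on top of a seated barrel (closed), 2.3 = leaned fully back; starts 2.0 to 2.25. It turns about the fixture's x axis. Stiff hinge: it stays where it is left; about 2 N at the grip moves it. With no barrel it goes to -0.1
- strap_r_grip (a point): middle of the orange grip of the right strap, 60 mm from the hinge; turns with the strap
- strap_r_hinge (a point): hinge axis of the right strap, 48 mm beyond the nest point (+x) and 26 mm to its right (-y), 73.5 mm above the bench. At joint value q the grip's middle is 60*cos(q) mm towards the fixture's +y and 60*sin(q) mm up from here. Pinched across the fixture's x, it can be led along this arc
- barrel_1: pump barrel, 0.2 to 0.45 kg: steel tube 32 mm in diameter between black square flanges 40 x 40 x 8 mm; 148 mm long, 132 mm of it bare tube. All alike; two or three are present. Origin on the axis at mid length (20 mm above the bench as it lies), x along the axis. In a nest the tube lies in both V-blocks, the flanges outside them with 7 mm play each way
- barrel_2: pump barrel, 0.2 to 0.45 kg: steel tube 32 mm in diameter between black square flanges 40 x 40 x 8 mm; 148 mm long, 132 mm of it bare tube. All alike; two or three are present. Origin on the axis at mid length (20 mm above the bench as it lies), x along the axis. In a nest the tube lies in both V-blocks, the flanges outside them with 7 mm play each way
- barrel_3: pump barrel, 0.2 to 0.45 kg: steel tube 32 mm in diameter between black square flanges 40 x 40 x 8 mm; 148 mm long, 132 mm of it bare tube. All alike; two or three are present. Origin on the axis at mid length (20 mm above the bench as it lies), x along the axis. In a nest the tube lies in both V-blocks, the flanges outside them with 7 mm play each way
- straightedge: aluminium straightedge, 0.28 kg: bar 310 (x) x 24 (y) x 10 mm, black grip block 70 x 20 x 26 mm high on the middle of its top. Origin: centre of its underside, z up. Across seated barrels its underside is 71 mm above the bench; it fits between near flanges and straps if centred from 45 mm nearer the robot to 20 mm beyond the nest points. Pressing outside the outer barrels tips it
- rest: rest of the straightedge, fixed to the bench (its place and turn vary): two upright posts 180 mm apart along its x, with shallow saddles 34 mm wide whose side lips are 8 mm high. Origin under its centre
- saddle (a point): midway between the two saddles, on their floor 60 mm above the bench; x along the straightedge's lying direction
- grommet_bin: grey open bin of rubber grommets, 110 x 150 x 65 mm, beyond the fixture; bystander
- screwdriver: screwdriver lying on the bench beyond the fixture; bystander
- cap: black turned plastic cap, 52 mm wide, 45 mm high; bystander, origin under its centre

How it is judged:
By the outcome, as a careful person would: the job done as asked, in the order asked, and still so for the second after the job is handed in, with the robot touching nothing.
Of barrel_1, barrel_2, barrel_3 only 2 to 3 are there at a start; the rules pass over those that are not, and their reading is None.
At some moment in a run one of barrel_1, barrel_2, barrel_3 may be knocked a few centimetres aside while the robot is not near it.
Once in a run the grip may slacken for a moment while it holds something.
It also fails if it takes over 210 s, if anything falls off the work surface, if the arm or the gripper's body presses on something with over 40 N, if the wrist force passes 120 N, or if a joint passes its speed limit or range.

ROBOT

A 6-joint arm with a two-finger parallel gripper is mounted at the origin on the work surface. World frame = base frame: x ahead of the robot, y to its left, z up, the work surface at z = 0. Lengths are in m, angles in rad, forces in N, time in s.
With the tool pointing down it reaches from about 0.35 to 0.95 m from the base axis. Payload 17.4 kg.
Tool frame: the origin (TCP) lies on the centre line of the jaws, within the pads' length; the fingertips stand 14 mm ahead of it and the grasp point (between the pads) lies 5 mm behind it (tip_reach is the distance from the TCP to the fingertips, in m); z points along the fingers, y is the line along which they close (so a half turn about z gives the same grasp; the last joint's range is limited). The gripper opens to 93 mm and grips with 3 to 60 N. Pads are 15 mm wide; open, the fingers measure 128 mm over their backs; the gripper's body (75 mm by 188 mm) begins 65 mm behind the grasp point.
Start: joints at [1.218, 0.116, 1.442, -0, 1.584, -0.038], TCP at [0.209, 0.642, 0.233] pointing down, gripper open.
Joint ranges: [-2.83, 2.83], [-0.83, 2.19], [0.07, 2.5], [-1.14, 4.28], [0.01, 3], [-2.97, 2.97]. Speed limits (rad/s): [1.89, 1.89, 2.22, 3.14, 3.14, 3.14].

INTERFACE

Orientations are given as a unit quaternion [w, x, y, z].
In Python, from bench import * gives the robot as it stands. Calls block until the motion is done:
- movep(position, orientation): joint-space move of the TCP to a pose.
- movel(position, v=0.15, rot=None): straight line of the TCP; rot=None keeps the orientation; v is the mean speed in m/s.
- movej(angles): joint-space move.
- let_go() and gripper_close(grasp_force=None): open the fingers fully, or close them until they stop; grasp_force is the grip in N (None keeps the last).
- sleep(seconds).
- ik(position, orientation): joint angles nearest the present ones, or None.
- get_obs(): the state.
- grab_frame(name): name is "side" or "top"; returns (picture, depth): 400x640x3 uint8, red, green, blue; 400x640 float32, m along the optical axis (not along the pixel's ray), 0 where there is no reading.
- calibration(name): a dict with "fx", "fy", "cx", "cy" (pixels), "T" (4x4, takes a point from camera to world coordinates). Camera axes: x right, y up, looking along -z (the intrinsics and any distortion apply to the point x, -y, -z); pixel columns grow to the right and rows downward; lengths in m; the calibration is good to about 2 mm. A picture is of the moment at which its call begins. calibration takes no time and is no camera call.
A pose or a line that the arm cannot do raises IKError and nothing moves.
- sign_off(): hands the job in; it is judged then, once.
The state is a dict: "t": time; "joint_pos": joint angles; "joint_velocities": joint speeds; "tau": joint torques, N m; "ee_pos": TCP position; "tool_rot": TCP orientation; "contact_force": force on the tool from outside, world axes, zero at the start; "wrist_torque": the same for the moment, N m; "grip_width": finger opening in m; "grip_force": force on a finger pad.
Only numpy, scipy, OpenCV 4.12 (cv2) and the standard library are available. Lean on these libraries where they do the work, as an engineer would, in place of code of your own. Each camera call takes 0.05 s, during which the arm holds its last target. There are 200 camera calls.

## Working session

There is one attempt and no reset: what is moved stays moved. The work goes in short steps, each a Python script; the robot and the scene stay as the last script left them, time stands still between calls to the robot, and variables do not carry over. Pictures are saved under pics/ and viewed, at most 14 in all, crops included, and the job is handed in when it is done.

```bash
ls; mkdir -p pics
python3 - <<'E'
from bench import *
import numpy as np,cv2
for n in("side","top"):
    p,d=grab_frame(n); cv2.imwrite(f"pics/{n}0.png",p[:,:,::-1]); np.savez(f"{n}0.npz",p=p,d=d)
    c=calibration(n); print(n,{k:np.round(v,4).tolist() if k!="x" else 0 for k,v in c.items()},d.min(),d.max())
o=get_obs(); print(o)
E
```

```text
pics
side {'fx': 457.474, 'fy': 457.474, 'cx': 313.5964, 'cy': 197.4856, 'T': [[0.84, 0.2871, -0.4604, -0.0044], [-0.5421, 0.478, -0.6911, -0.8366], [0.0217, 0.8301, 0.5572, 0.7688], [0.0, 0.0, 0.0, 1.0]]} 0.0 3.715596
top {'fx': 445.0655, 'fy': 445.0655, 'cx': 319.1471, 'cy': 202.5896, 'T': [[-0.0023, 0.9983, -0.0576, 0.4984], [-0.9998, -0.0013, 0.0174, 0.0187], [0.0173, 0.0576, 0.9982, 1.1947], [0.0, 0.0, 0.0, 1.0]]} 0.0 2.0408204
{'t': 0.1, 'joint_pos': array([ 1.21817084e+00,  1.16459410e-01,  1.44216659e+00,  2.73192984e-05,
        1.58396501e+00, -3.77933492e-02]), 'joint_velocities': array([-0.00036084,  0.00010297, -0.00085913,  0.00038408, -0.00112647,
       -0.00018351]), 'tau': array([ 7.64633769e-04, -7.22892237e+01, -6.23865080e+01,  7.81938108e-02,
        2.27354374e-02, -2.05110399e-05]), 'ee_pos': array([0.20896483, 0.64168709, 0.23198435]), 'tool_rot': array([-1.10225124e-04,  1.56766558e-01,  9.87635559e-01, -4.87044956e-04]), 'contact_force': array([-0.50103276,  0.54322383,  0.27697292]), 'wrist_torque': array([-0.04705333,  0.05798996,  0.03160605]), 'grip_force': 0.0, 'grip_width': 0.09297955041501453}
```

View pics/top0.png

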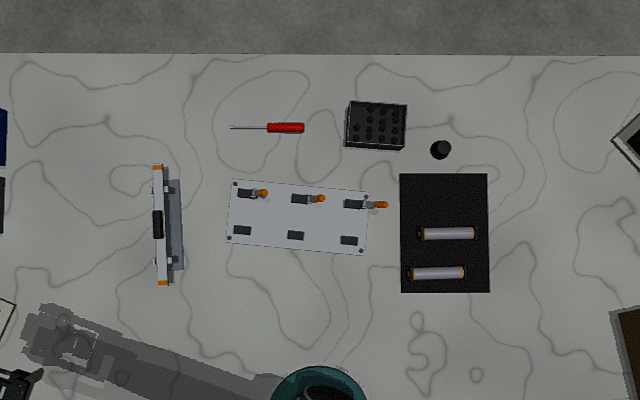

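View pics/side0.png

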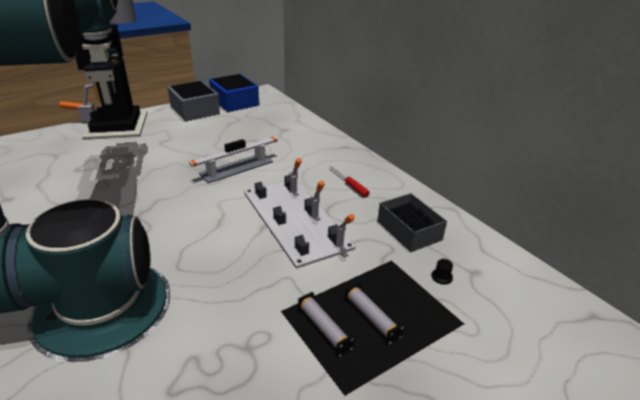

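Top view: the fixture plate spans about (227,180)–(370,255), with orange grips at (262,193), (320,198) and (381,204). Two barrels lie on the black mat, at (447,233) and (437,272). The straightedge runs from (157,165) to (162,283). No third barrel is visible. Side view shows the same, with nothing hidden.

```bash
cat > vis.py <<'E'
import numpy as np,cv2
from bench import *
class V:
    def __init__(s,n,f=None):
        c=calibration(n); s.K=[c[k] for k in("fx","fy","cx","cy")]; s.T=np.array(c["T"])
        if f: z=np.load(f); s.p,s.d=z["p"],z["d"]
        else: s.p,s.d=grab_frame(n)
        s.hsv=cv2.cvtColor(np.ascontiguousarray(s.p),cv2.COLOR_RGB2HSV)
    def ray(s,uv):
        uv=np.atleast_2d(uv).astype(float); fx,fy,cx,cy=s.K
        d=np.c_[(uv[:,0]-cx)/fx,-(uv[:,1]-cy)/fy,-np.ones(len(uv))]
        return s.T[:3,3],d@s.T[:3,:3].T
    def plane(s,uv,z):
        o,d=s.ray(uv); return o+d*((z-o[2])/d[:,2])[:,None]
    def cloud(s):
        v,u=np.mgrid[0:400,0:640]; o,d=s.ray(np.c_[u.ravel(),v.ravel()])
        return (o+d*s.d.reshape(-1,1)).reshape(400,640,3)
    def proj(s,P):
        q=(np.atleast_2d(P)-s.T[:3,3])@s.T[:3,:3]; fx,fy,cx,cy=s.K
        return np.c_[cx+fx*q[:,0]/-q[:,2],cy-fy*q[:,1]/-q[:,2]]
    def blobs(s,m,lo=8,hi=1e9):
        n,_,st,c=cv2.connectedComponentsWithStats(m.astype(np.uint8))
        return [(c[i].round(1).tolist(),st[i].tolist()) for i in range(1,n) if lo<=st[i,4]<=hi]
    def orange(s):
        h=s.hsv; return (h[...,0]>5)&(h[...,0]<22)&(h[...,1]>150)&(h[...,2]>110)
def tri(a,ua,b,ub):
    (o1,d1),(o2,d2)=a.ray(ua),b.ray(ub); d1,d2=d1[0],d2[0]
    t=np.linalg.lstsq(np.c_[d1,-d2],o2-o1,rcond=None)[0]
    p,q=o1+t[0]*d1,o2+t[1]*d2; return (p+q)/2,np.linalg.norm(p-q)
E
python3 - <<'E'
from vis import *
np.set_printoptions(precision=4,suppress=True)
t,s=V("top","top0.npz"),V("side","side0.npz")
C=t.cloud()
print("bench z",[C[v,u].round(4).tolist() for u,v in((300,300),(450,310),(200,100),(420,190))])
for n,w in(("top",t),("side",s)):
    print(n,"orange",w.blobs(w.orange(),5))
# barrels by height over mat, top and side clouds
for n,w in(("top",t),("side",s)):
    c=w.cloud(); m=(c[...,2]>.014)&(c[...,2]<.06)&(c[...,0]>.1)&(c[...,0]<.6)&(c[...,1]<-.2)&(c[...,1]>-.5)&(w.d>0)
    k,l,st,_=cv2.connectedComponentsWithStats(m.astype(np.uint8))
    for i in range(1,k):
        if st[i,4]<100: continue
        P=c[l==i]; r=cv2.minAreaRect((P[:,:2]*1000).astype(np.float32)); print(n,"barrel",st[i],np.round(r[0],1),np.round(r[1],1),round(r[2],2),np.percentile(P[:,2],[50,95,99]))
# plate by depth
m=(C[...,2]>.006)&(C[...,2]<.02)&(C[...,0]>.3)&(C[...,0]<.6)&(C[...,1]>-.2)&(C[...,1]<.35)&(t.d>0)
m=cv2.morphologyEx(m.astype(np.uint8),cv2.MORPH_OPEN,np.ones((3,3)));k,l,st,_=cv2.connectedComponentsWithStats(m);i=1+st[1:,4].argmax()
P=C[l==i];r=cv2.minAreaRect((P[:,:2]*1000).astype(np.float32));print("plate",r,np.median(P[:,2]))
# rest/straightedge
m=(C[...,2]>.05)&(C[...,1]>.25)&(C[...,0]>.2)&(C[...,0]<.7)&(C[...,1]<.5)
P=C[m];print("se",cv2.minAreaRect((P[:,:2]*1000).astype(np.float32)),np.percentile(P[:,2],[10,50,90,99]))
a=cv2.resize(t.p[165:300,220:500,::-1],None,fx=2.8,fy=2.8,interpolation=3); cv2.imwrite("pics/z1.png",a)
a=cv2.resize(s.p[120:360,180:420,::-1],None,fx=2.5,fy=2.5,interpolation=3); cv2.imwrite("pics/z2.png",a)
E
```

```text
bench z [[0.3084, 0.0494, -0.0007], [0.2799, -0.3506, -0.0011], [0.8465, 0.3204, 0.0003], [0.6008, -0.274, 0.0035]]
top orange [([156.8, 166.8], [153, 165, 9, 5, 41]), ([262.9, 192.2], [258, 189, 10, 7, 40]), ([321.9, 197.7], [319, 195, 6, 6, 27]), ([381.9, 203.8], [375, 202, 13, 6, 45]), ([472.2, 229.8], [472, 228, 2, 4, 5]), ([472.6, 235.2], [472, 234, 2, 3, 5]), ([162.4, 282.4], [158, 280, 10, 5, 40])]
side orange [([69.1, 103.7], [58, 101, 25, 7, 119]), ([274.2, 138.8], [273, 138, 3, 3, 5]), ([298.1, 160.5], [296, 159, 5, 4, 15]), ([193.5, 162.5], [192, 161, 4, 4, 10]), ([320.8, 183.4], [318, 181, 6, 5, 18]), ([350.7, 216.9], [348, 215, 6, 5, 24])]
top barrel [419 225  59  17 752] [ 485.3 -339.4] [ 39.4 150.4] 0.96 [0.0339 0.0404 0.0422]
top barrel [408 264  60  18 763] [ 381.8 -309.3] [ 39.6 151.4] 1.43 [0.0334 0.0403 0.0423]
side barrel [ 345  282   59   60 1098] [ 482.4 -343.7] [ 42.4 150. ] 0.86 [0.0337 0.0406 0.042 ]
side barrel [ 298  291   56   64 1141] [ 377.8 -314.4] [ 40.9 150.7] 1.51 [0.0337 0.0403 0.0422]
plate ((528.3433227539062, 54.946685791015625), (370.8288879394531, 169.79664611816406), 84.63150787353516) 0.012562415220979561
se ((509.91693115234375, 398.44659423828125), (309.817138671875, 49.20936965942383), 4.029536247253418) [0.0664 0.0711 0.0957 0.1   ]
```

View pics/z1.png

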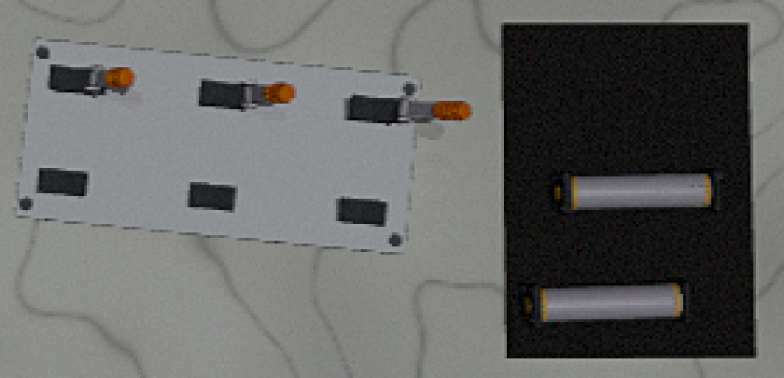

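View pics/z2.png

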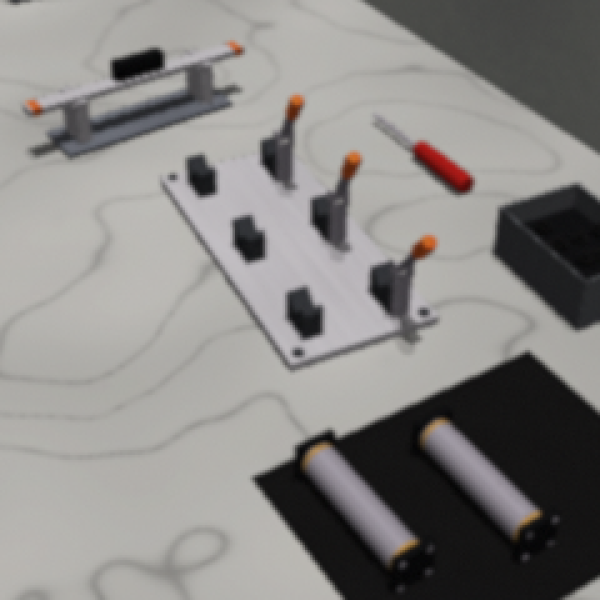

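The crops show screws at the plate corners, V-block pairs, leaning straps and two barrels along world y. Depth gives the plate as 371x170 mm at z 12.5, the barrels as 150x40 mm at z about 40, and the block top at about 98 mm, all matching the given sizes. Next I check the frame against the near V-blocks, then pick the first barrel.

```bash
cat > lib.py <<'E'
from vis import *
from scipy.spatial.transform import Rotation as R
np.set_printoptions(precision=4,suppress=True)
FC=np.array([.5283,.0549]); FY=np.radians(-5.37)
RF=np.array([[np.cos(FY),-np.sin(FY)],[np.sin(FY),np.cos(FY)]])
NEST=dict(l=.14,m=0,r=-.14)
def fw(x,y,z): return np.r_[FC+RF@[x,y],z]          # fixture -> world
def down(a):                                         # tool down, tool y at world angle a
    c,s=np.cos(a),np.sin(a)
    q=R.from_matrix(np.array([[-s,c,0],[c,s,0],[0,0,-1]]).T if 0 else np.c_[[-s,c,0],[c,s,0],[0,0,-1]]).as_quat()
    return q[[3,0,1,2]]
def barrels(w=None,box=(.1,.75,-.55,-.15)):
    w=w or V("top"); c=w.cloud(); x,y,z=np.moveaxis(c,2,0)
    m=(z>.014)&(z<.06)&(x>box[0])&(x<box[1])&(y>box[2])&(y<box[3])&(w.d>0); out=[]
    k,l,st,_=cv2.connectedComponentsWithStats(m.astype(np.uint8))
    for i in range(1,k):
        if st[i,4]<300: continue
        (cx,cy),(a,b),t=cv2.minAreaRect((c[l==i][:,:2]*1000).astype(np.float32))
        if not(130<max(a,b)<170 and 30<min(a,b)<50): print("odd",cx,cy,a,b); continue
        t=np.radians(t+(0 if a>b else 90)); out.append((np.array([cx,cy])/1000,(t+np.pi/2)%np.pi-np.pi/2))
    return out
def F(): return np.mean([get_obs()["contact_force"] for _ in range(3)],0)
def st(tag=""):
    o=get_obs(); print(tag,"t%.1f"%o["t"],o["ee_pos"],"w%.4f"%o["grip_width"],"f%.1f"%o["grip_force"],o["contact_force"])
def descend(z,stop,step=.001,v=.03):
    """step down to z, stop when the upward force grows by stop"""
    f0=F()[2]; p=get_obs()["ee_pos"].copy(); zz=p[2]; f=0
    while zz>z and f<stop:
        zz=max(z,zz-step); movel([p[0],p[1],zz],v); f=F()[2]-f0
    return zz,f
E
python3 - <<'E'
from lib import *
t=V("top","top0.npz"); s=V("side","side0.npz")
g=t.p.max(2); c=t.cloud()
for z,lo,hi in((.012,4,20),(.0484,60,400)):
    m=(g<75); m[:178]=0;m[258:]=0;m[:,:226]=0;m[:,374:]=0
    for ct,b in t.blobs(m,lo,hi):
        P=t.plane(ct,z)[0]; print(z,ct,b[4],"fix mm",(RF.T@(P[:2]-FC)*1000).round(1), "cloudz",c[int(ct[1]),int(ct[0]),2].round(4))
for u,v,n in(((262.9,192.2),(298.1,160.5),"l"),((321.9,197.7),(320.8,183.4),"m"),((381.9,203.8),(350.7,216.9),"r")):
    P,e=tri(t,u,s,v); q=RF.T@(P[:2]-FC); dy=q[1]-(NEST[n]-.026); dz=P[2]-.0735
    print(n,P,"gap",e.round(4),"fix",q*1000,"r",np.hypot(dy,dz),"q",np.arctan2(dz,dy))
# barrel heights: triangulate each tube centre
for ut,us in(((447,233),None),):pass
B=barrels(); print(B)
b=max(B,key=lambda b:b[0][0]); ctr,ax=b; ax=ax if ax<0 else ax-np.pi
d=np.array([np.cos(ax),np.sin(ax)]); gp=ctr-.012*d
print("grasp",gp,"axis",np.degrees(ax), ik(np.r_[gp,.018],down(ax+np.pi/2)))
movep(np.r_[gp,.15],down(ax+np.pi/2)); st()
print(barrels(box=(.1,.43,-.55,-.15)))
E
```

```text
0.012 [234.7, 183.5] 14 fix mm [ 73.5 175.4] cloudz 0.0177
0.012 [365.6, 196.5] 11 fix mm [  71.2 -174.9] cloudz 0.0141
0.012 [370.0, 207.4] 12 fix mm [  43.3 -189.1] cloudz -0.0012
0.012 [228.6, 237.4] 13 fix mm [-70.2 176.8] cloudz 0.0146
0.012 [360.5, 250.5] 12 fix mm [ -73.  -173.7] cloudz 0.0114
0.0484 [247.6, 193.6] 170 fix mm [ 47.5 133.2] cloudz 0.0371
0.0484 [301.7, 198.6] 188 fix mm [47.5 -6.7] cloudz 0.0396
0.0484 [353.5, 203.8] 172 fix mm [  46.5 -141.2] cloudz 0.0281
0.0484 [241.8, 229.6] 150 fix mm [-46.  138.6] cloudz 0.0378
0.0484 [295.2, 234.8] 134 fix mm [-46.8   1.2] cloudz 0.0365
0.0484 [348.9, 240.1] 142 fix mm [ -47.7 -137.5] cloudz 0.0376
l [0.5854 0.1342 0.1321] gap 0.0014 fix [49.4376 84.3324] r 0.06571563852205217 q 2.039190978646632
m [ 0.5708 -0.0061  0.1359] gap 0.0009 fix [ 48.0366 -56.7101] r 0.06951478152675848 q 2.028376674834563
r [ 0.558  -0.1521  0.1243] gap 0.0022 fix [  48.9433 -203.3138] r 0.06302582257363318 q 2.20438357932592
odd 734.2876586914062 -186.85842895507812 70.15898132324219 33.08378219604492
[(array([ 0.4854, -0.3387]), np.float64(-1.5539031376237915)), (array([ 0.3814, -0.3096]), np.float64(-1.5432071888077337))]
grasp [ 0.4852 -0.3267] axis -89.03209155797957 [-0.6362  0.0653  1.8569 -0.      1.2194 -0.6531]
 t3.7 [ 0.4855 -0.3263  0.15  ] w0.0932 f0.0 [0.0235 0.0976 0.7052]
[]
```

```bash
sed -i 's/-5.37/-5.75/; s/\[.5283,.0549\]/[.5288,.0555]/' lib.py
cat >> lib.py <<'E'
def pick_here(z=.018,force=50):
    p=get_obs()["ee_pos"]; movel([p[0],p[1],z],.1); gripper_close(force); st("closed")
    movel([p[0],p[1],.22],.2); st("lifted")
E
python3 - <<'E'
from lib import *
pick_here()
a=FY+np.pi/2
movep(fw(-.012,.14,.22),down(a)); st("over nest"); sleep(.2)
t=V("top"); s=V("side")
for n,w in(("t",t),("s",s)): np.savez(f"{n}1.npz",p=w.p,d=w.d)
cv2.imwrite("pics/b1.png",np.hstack([cv2.resize(w.p[80:300,150:450,::-1],None,fx=1.33,fy=1.33) for w in(t,s)]))
E
```

```text
closed t6.2 [ 0.4854 -0.3263  0.018 ] w0.0312 f50.0 [-1.6848  0.4887  0.3555]
lifted t7.3 [ 0.4852 -0.3261  0.2185] w0.0311 f50.0 [-0.3579  0.1714 -2.2836]
over nest t9.2 [0.5312 0.1953 0.22  ] w0.0307 f50.0 [ 0.2543  0.0632 -2.9606]
```

View pics/b1.png

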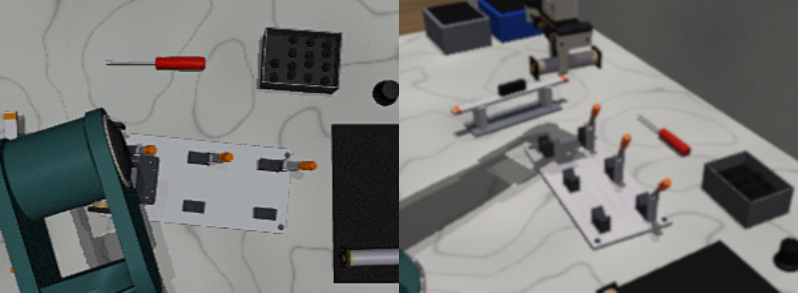

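The barrel hangs level under the gripper over the left nest. Lowering it now.

```bash
cat >> lib.py <<'E'
def place(n):
    movel(fw(-.012,NEST[n],.064),.12); st("near")
    print("landed",descend(.052,4)); st()
    let_go(); sleep(.2); movel(fw(-.012,NEST[n],.2),.2); st("released")
def strap(n,q0):
    h=lambda q,dz=0: fw(.048,NEST[n]-.026+.06*np.cos(q),.0735+.06*np.sin(q)-.002+dz)
    movep(h(q0,.09),down(FY)); movel(h(q0),.12); gripper_close(15); st("pinched")
    for q in np.linspace(q0,.5,9)[1:]: movel(h(q),.1)
    st("led"); let_go(); movel(h(.5,.05),.15); gripper_close(15)
    p=fw(.048,NEST[n]+.033,.14); movel(p,.15)
    print("strap down",descend(.088,8,.0015)); st()
    movel(p+[0,0,.07],.2)
E
python3 - <<'E'
from lib import *
place("l"); strap("l",2.06)
let_go(); movep([.35,-.1,.35],down(0)); st("away")
t=V("top"); s=V("side")
for n,w in(("t",t),("s",s)): np.savez(f"{n}2.npz",p=w.p,d=w.d)
cv2.imwrite("pics/b2.png",np.hstack([cv2.resize(w.p[100:300,160:360,::-1],None,fx=2,fy=2) for w in(t,s)]))
print(barrels(t))
E
```

```text
near t11.0 [0.5313 0.1961 0.0648] w0.0309 f50.0 [-0.5128 -0.4137 -2.0783]
landed (np.float64(0.05477921704905411), np.float64(7.133914342331135))
 t13.5 [0.5314 0.1959 0.0554] w0.0309 f50.0 [-2.6808 -3.6256  5.0556]
released t15.7 [0.5305 0.1959 0.1986] w0.0931 f0.0 [ 0.1317 -0.0952 -0.0119]
pinched t19.0 [0.5837 0.1361 0.1243] w0.0153 f15.0 [-15.0521  -1.1457   6.2809]
led t21.2 [0.5929 0.2167 0.0994] w0.0007 f0.0 [-0.2548 -0.3445 -0.0155]
strap down (0.088, np.float64(-0.40643964255642073))
 t33.3 [0.5934 0.223  0.0879] w0.0006 f0.0 [-0.6412  0.0146 -0.1662]
away t37.1 [ 0.3504 -0.0998  0.3496] w0.0928 f0.0 [-0.2248  0.0931 -0.2418]
odd 729.6668090820312 -186.37156677246094 70.42931365966797 41.1322021484375
[(array([ 0.3356, -0.2829]), np.float64(-1.5180082295765387))]
```

View pics/b2.png

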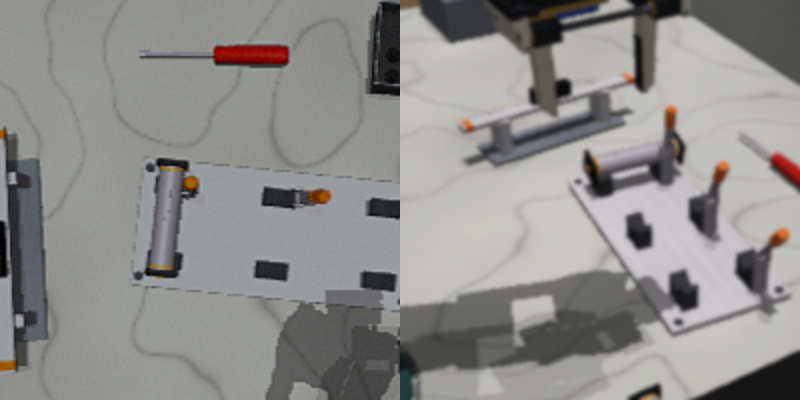

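The left barrel lies in its nest. The left strap slipped out of the pinch at about upright: its grip is at top (255,192), side (295,159). The second barrel has been knocked to (0.336,-0.283). I'll redo the strap with a firmer, more central pinch and check the grip width as it moves.

```bash
cat >> lib.py <<'E'
def grip_q(n,t,s):
    """strap angle from the orange blobs of the two views"""
    best=None
    for u,_ in t.blobs(t.orange(),8):
        for v,_ in s.blobs(s.orange(),4):
            P,e=tri(t,u,s,v); f=RF.T@(P[:2]-FC); dy,dz=f[1]-NEST[n]+.026,P[2]-.0735
            if e<.008 and abs(f[0]-.048)<.012 and abs(np.hypot(dy,dz)-.063)<.012: best=(np.arctan2(dz,dy),P,e)
    return best
def strap(n,q0,qe=.45,force=40):
    h=lambda q,dz=0: fw(.048,NEST[n]-.026+.06*np.cos(q),.0735+.06*np.sin(q)-.005+dz)
    movep(h(q0,.07),down(FY)); movel(h(q0),.12); gripper_close(force); st("pinched")
    q=q0
    while q>qe:
        q=max(qe,q-.15); movel(h(q),.08); w=get_obs()["grip_width"]
        if w<.010: print("lost at",q); break
    st("led"); let_go(); movel(h(q,.06),.15)
    return q
def press_strap(n):
    gripper_close(15); p=fw(.048,NEST[n]+.030,.15); movel(p,.2); movel(p-[0,0,.03],.1)
    print("strap down",descend(.088,10,.002)); st(); movel(p+[0,0,.05],.2); let_go()
E
python3 - <<'E'
from lib import *
t=V("top","t2.npz"); s=V("side","s2.npz"); c=t.cloud()
m=(c[...,2]>.05)&(c[...,2]<.1); f=(c[...,:2]-FC)@RF
for x0 in(-.07,-.045,0,.03,.07):
    k=m&(abs(f[...,0]-x0)<.006)&(abs(f[...,1]-.14)<.012); print(x0,np.percentile(c[k][:,2],[50,90]),f[k][:,1].mean())
k=m&(abs(f[...,1]-.14)<.015); print("x range",f[k][:,0].min(),f[k][:,0].max())
g=grip_q("l",t,s); print(g)
q=strap("l",g[0]);
E
```

```text
-0.07 [0.0743 0.0787] 0.13996842782566007
-0.045 [0.0699 0.0729] 0.1394440466186349
0 [0.0712 0.0736] 0.1387209439783118
0.03 [0.0712 0.0739] 0.13975402098683123
0.07 [0.0715 0.0767] 0.1391605626072753
x range -0.06893115704320862 0.08042750956834603
(np.float64(1.745801207379112), array([0.5875, 0.1537, 0.1323]), np.float64(0.002059179619229758))
pinched t40.6 [0.5855 0.1539 0.1275] w0.0154 f40.0 [-15.408    0.6899   6.9924]
lost at 1.2958012073791123
led t41.4 [0.5895 0.1806 0.1261] w0.0005 f0.5 [-0.9689  0.933  -0.2379]
```

Run:
```python
from lib import *
p=get_obs()["ee_pos"]; movel(p+[0,0,.1],.2); movep([.35,-.1,.35],down(0))
t=V("top"); s=V("side")
g=grip_q("l",t,s); print(g, g and RF.T@(g[1][:2]-FC)); print([ (n,grip_q(n,t,s)) for n in "mr"])
x,y=270,130
a=cv2.resize(s.p[y:y+60,x:x+80,::-1],None,fx=5,fy=5,interpolation=3); b=cv2.resize(t.p[170:230,225:305,::-1],None,fx=5,fy=5,interpolation=3)
cv2.imwrite("pics/b3.png",np.hstack([a,b]))
q=strap("l",g[0],qe=g[0]-.05) if 0 else None
```

```text
(np.float64(1.5160365421054889), array([0.589 , 0.1672, 0.1317]), np.float64(0.0005038337095167069)) [0.0487 0.1172]
[('m', (np.float64(2.025437140486236), array([ 0.5715, -0.0044,  0.1335]), np.float64(0.0001829035579351734))), ('r', (np.float64(2.2147611622058605), array([ 0.5581, -0.1513,  0.1225]), np.float64(0.0033303688417477316)))]
```

View pics/b3.png

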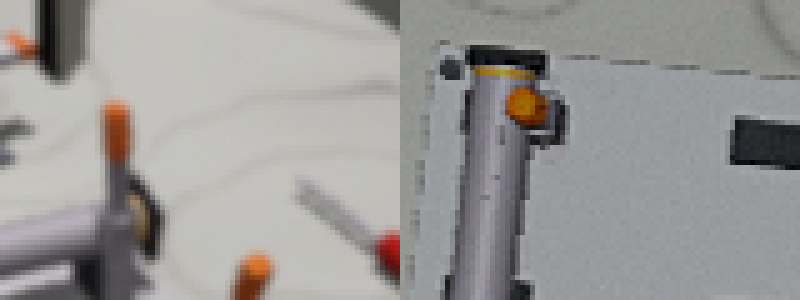

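Side crop shows the strap upright (q≈1.5), with its grip free. Pushing it over with closed fingers is sturdier than pinching.

```bash
cat >> lib.py <<'E'
def push_strap(n,q0):
    hy=NEST[n]-.026; zt=.0735+.045+.014; y0=min(.045/np.tan(q0),0)-.032
    gripper_close(15); movep(fw(.048,hy+y0,.23),down(FY)); movel(fw(.048,hy+y0,zt),.15); f0=F()
    movel(fw(.048,hy+.040,zt),.06); st("pushed"); print("dF",F()-f0)
    movel(fw(.048,hy+.030,.18),.15); movel(fw(.048,hy+.055,.18),.15); movel(fw(.048,hy+.055,.145),.1)
    print("strap down",descend(.090,8,.002,.04)); st(); movel(fw(.048,hy+.055,.2),.2); let_go()
E
python3 - <<'E'
from lib import *
push_strap("l",1.5)
movep([.35,-.1,.35],down(0)); st()
t=V("top"); s=V("side")
for n,w in(("t",t),("s",s)): np.savez(f"{n}3.npz",p=w.p,d=w.d)
B=barrels(t); print(B)
a=cv2.resize(s.p[120:220,230:350,::-1],None,fx=3.3,fy=3.3,interpolation=3); b=cv2.resize(t.p[160:260,220:340,::-1],None,fx=3.3,fy=3.3,interpolation=3)
cv2.imwrite("pics/b4.png",np.hstack([a,b]))
E
```

```text
pushed t50.5 [0.592  0.2037 0.1325] w0.0007 f0.0 [ 0.053   0.5011 -0.8999]
dF [0.0182 1.0232 0.0669]
strap down (np.float64(0.09264614951528491), np.float64(12.57082500268109))
 t58.2 [0.5937 0.2189 0.0941] w0.0005 f7.2 [-5.721  -0.2243 13.8271]
 t62.0 [ 0.3505 -0.0997  0.3496] w0.0933 f0.0 [-0.0386  0.3408  0.2421]
odd 734.7324829101562 -186.33465576171875 70.21337890625 32.30864334106445
[(array([ 0.3356, -0.2823]), np.float64(-1.5170608849201486))]
```

View pics/b4.png

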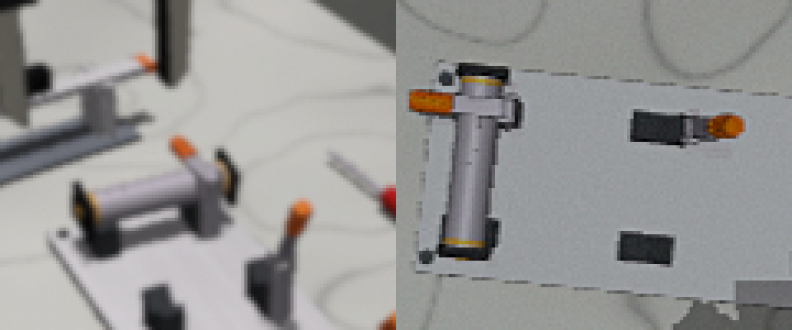

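The left strap lies flat across the barrel: top crop shows its grip at (430,100), beyond the tube. Next is the second barrel into the right nest.

Run:
```python
from lib import *
B=barrels(); print(B); ctr,ax=B[0]; ax=ax if ax<0 else ax-np.pi
d=np.array([np.cos(ax),np.sin(ax)]); gp=ctr-.012*d
movep(np.r_[gp,.15],down(ax+np.pi/2)); pick_here()
movep(fw(-.012,-.14,.22),down(FY+np.pi/2)); st("over")
s=V("side"); cv2.imwrite("pics/b5.png",cv2.resize(s.p[60:300,200:500,::-1],None,fx=2,fy=2))
place("r")
push_strap("r",2.2)
movep([.35,.1,.35],down(0)); st()
t=V("top"); s=V("side")
for n,w in(("t",t),("s",s)): np.savez(f"{n}4.npz",p=w.p,d=w.d)
a=cv2.resize(s.p[120:270,230:380,::-1],None,fx=2.6,fy=2.6,interpolation=3); b=cv2.resize(t.p[140:290,230:380,::-1],None,fx=2.6,fy=2.6,interpolation=3)
cv2.imwrite("pics/b6.png",np.hstack([a,b]))
c=t.cloud(); f=(c[...,:2]-FC)@RF; m=(c[...,2]>.05)&(c[...,2]<.1)
for yy in(.14,-.14):
    for x0 in(-.045,0):
        k=m&(abs(f[...,0]-x0)<.006)&(abs(f[...,1]-yy)<.012); print(yy,x0,np.percentile(c[k][:,2],[50,90]),f[k][:,1].mean())
    k=m&(abs(f[...,1]-yy)<.012); print("x range",f[k][:,0].min(),f[k][:,0].max())
```

```text
odd 733.3190307617188 -185.81723022460938 71.99169158935547 34.154747009277344
[(array([ 0.3357, -0.2829]), np.float64(-1.520418852255062))]
closed t65.6 [ 0.3356 -0.2707  0.018 ] w0.0307 f49.9 [ 0.0531 -0.6664  0.6612]
lifted t66.8 [ 0.3354 -0.2705  0.2186] w0.0311 f49.8 [ 0.257  -0.3722 -3.1016]
over t67.8 [ 0.5024 -0.0831  0.2195] w0.0309 f49.8 [-0.0124 -0.3001 -2.8955]
near t69.3 [ 0.5032 -0.0827  0.0648] w0.0307 f49.8 [-0.3393  1.3663 -3.0799]
landed (np.float64(0.05475861992529374), np.float64(5.5686689884697))
 t71.8 [ 0.5034 -0.0829  0.0552] w0.0314 f49.8 [-0.5346 -2.7794  2.4887]
released t73.9 [ 0.5024 -0.0825  0.1986] w0.0927 f0.0 [-0.4627  0.1677 -0.1644]
pushed t79.4 [ 0.5639 -0.0748  0.1325] w0.0008 f0.2 [0.9132 0.2647 0.043 ]
dF [0.6349 0.4764 0.0365]
strap down (np.float64(0.09267952888958383), np.float64(15.35731927075978))
 t87.2 [ 0.5656 -0.0598  0.0941] w0.0003 f7.7 [-5.4483  2.4381 15.5437]
 t90.5 [0.3505 0.0998 0.3492] w0.0928 f0.0 [-0.0135 -0.2241  0.3059]
0.14 -0.045 [0.0691 0.0729] 0.138962752977041
0.14 0 [0.0704 0.0728] 0.13886753574530883
x range -0.0691813711122537 0.08011409281304989
-0.14 -0.045 [0.0682 0.0722] -0.13950219394833943
-0.14 0 [0.0702 0.0728] -0.1403017378481023
x range -0.44476283353417895 0.3137070628233922
```

View pics/b6.png

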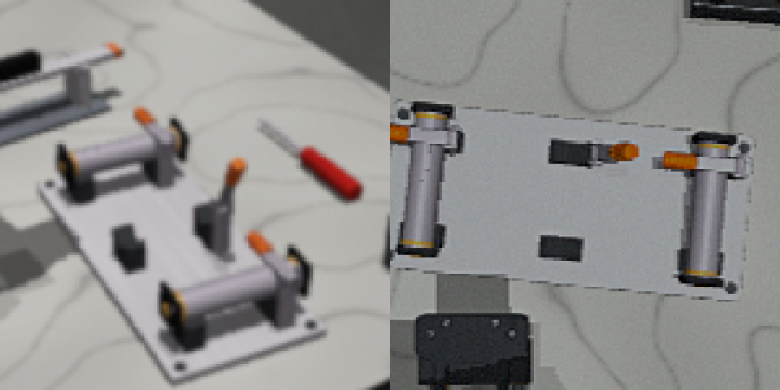

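Both barrels are in their nests with straps flat; the middle strap at top crop (620,150) stays open. Now measure the straightedge, grasp it and move it above the fixture.

Run:
```python
from lib import *
import json
t=V("top"); s=V("side"); c=t.cloud(); x,y,z=np.moveaxis(c,2,0)
for u,v in(((156.8,166.8),(274.2,138.8)),((162.4,282.4),(193.5,162.5))): print("end",*tri(t,u,s,v))
ob=sorted([b for b in t.blobs(t.orange(),20) if b[0][0]<175],key=lambda b:b[0][1]); print(ob)
E=t.plane([b[0] for b in ob],.070); th=np.arctan2(*(E[0]-E[1])[[1,0]]); print("ends",E,"mid",E.mean(0),"len",np.linalg.norm(E[0]-E[1]),"th",np.degrees(th))
m=(z>.086)&(z<.12)&(y>.3)&(y<.5)&(x>.4)&(x<.62); r=cv2.minAreaRect((c[m][:,:2]*1000).astype(np.float32)); print("block depth",r,np.median(z[m]))
dk=(t.p.max(2)<60); dk[:200]=0;dk[250:]=0;dk[:,:145]=0;dk[:,175:]=0
bb=t.blobs(dk,50); print(bb); B=t.plane(bb[0][0],.096)[0]; print("block colour",B)
dk=(s.p.max(2)<70); dk[:130]=0;dk[160:]=0;dk[:,:215]=0;dk[:,255:]=0
for v,_ in s.blobs(dk,30): print("block tri",*tri(t,bb[0][0],s,v))
json.dump(dict(th=th,ends=E.tolist(),B=B.tolist(),r=r[0]),open("se.json","w"))
```

```text
end [0.6569 0.4109 0.0629] 0.003399737730690398
end [0.3646 0.3917 0.064 ] 0.0012524565795532258
[([156.8, 166.8], [153, 165, 9, 5, 41]), ([162.6, 282.4], [158, 280, 10, 5, 41])]
ends [[0.6545 0.4093 0.07  ]
 [0.3648 0.3896 0.07  ]] mid [0.5096 0.3994 0.07  ] len 0.29040681553450853 th 3.897513972473107
block depth ((509.7115478515625, 397.7582702636719), (69.56372833251953, 21.193254470825195), 3.856398344039917) 0.09609768825462639
[([166.9, 223.9], [164, 200, 7, 50, 218]), ([157.5, 224.3], [152, 210, 12, 29, 281])]
block colour [0.51  0.373 0.096]
block tri [0.5049 0.3773 0.0917] 0.011656557320126553
```

Run:
```python
from lib import *
import json
th=np.radians(3.88); B=np.array([.5098,.3982])
t=V("top","t4.npz");s=V("side","s4.npz")
print("block tri",tri(t,(157.5,224.3),s,(234.5,146)))
movep(np.r_[B,.17],down(th+np.pi/2)); movel(np.r_[B,.10],.12)
print(descend(.0855,3)); gripper_close(50); st("closed"); o=get_obs(); json.dump(dict(p=o["ee_pos"].tolist(),th=th),open("se.json","w"))
p=o["ee_pos"]; movel(np.r_[p[:2],.21],.1); st("lifted")
movep(fw(-.015,0,.21),down(FY)); st("over"); sleep(.2)
t=V("top"); s=V("side")
cv2.imwrite("pics/b7.png",np.hstack([cv2.resize(w.p[100:300,160:440,::-1],None,fx=1.42,fy=1.42) for w in(t,s)]))
```

```text
block tri (array([0.5091, 0.4021, 0.0782]), np.float64(0.00043580969649436885))
(0.0855, np.float64(0.4969380739096117))
closed t98.0 [0.5101 0.3983 0.0855] w0.0197 f50.0 [-0.7609  0.2266  0.1826]
lifted t99.4 [0.5099 0.3982 0.2092] w0.0195 f50.0 [-0.0279  0.4697 -3.2787]
over t100.7 [0.514  0.0575 0.21  ] w0.0195 f50.0 [ 0.8143 -0.3616 -2.5854]
```

View pics/b7.png

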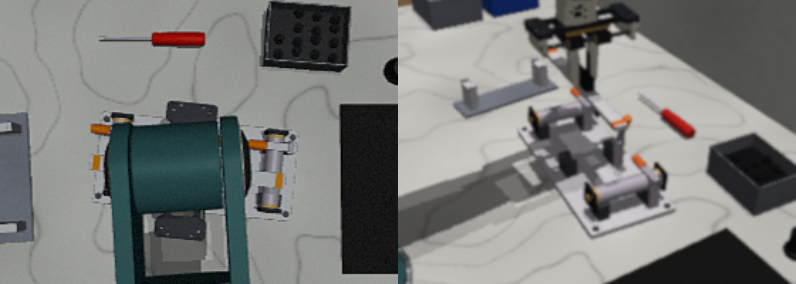

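The straightedge is held level over the fixture, parallel to the plate, with ends at top crop (95,163) and (279,182), clear of the straps. Lowering it.

Run:
```python
from lib import *
movel(fw(-.015,0,.106),.12); st("near"); print(descend(.094,2.5)); st("landed")
let_go(); sleep(.2); movel(fw(-.015,0,.2),.15); st("up")
movep([.33,-.22,.35],down(0))
t=V("top"); s=V("side"); c=t.cloud()
o=[b[0] for b in t.blobs(t.orange(),15)]; print([(u,(RF.T@(t.plane(u,.081)[0][:2]-FC)*1000).round(1).tolist()) for u in o])
f=(c[...,:2]-FC)@RF
for y in(-.12,-.06,.06,.12):
    k=(abs(f[...,1]-y)<.008)&(abs(f[...,0]+.015)<.007); print(y,np.median(c[k][:,2]))
cv2.imwrite("pics/b8.png",np.hstack([cv2.resize(w.p[120:270,220:400,::-1],None,fx=2.2,fy=2.2) for w in(t,s)])); st()
```

```text
near t102.0 [0.5143 0.057  0.1068] w0.0200 f50.0 [ 0.6323 -0.0124 -2.7375]
(np.float64(0.09583915052835285), np.float64(7.1503106133012295))
landed t104.7 [0.5144 0.057  0.0963] w0.0196 f50.0 [-2.6832 -1.4182  4.4128]
up t107.0 [0.5135 0.057  0.1989] w0.0929 f0.0 [ 0.5631  0.0335 -0.176 ]
[([230.0, 190.3], [48.0, 172.5]), ([321.5, 197.7], [52.2, -57.2]), ([341.0, 201.3], [48.0, -106.7]), ([236.1, 215.2], [-12.5, 150.6]), ([351.6, 227.1], [-13.7, -139.3])]
-0.12 0.08169237434636356
-0.06 0.0811587764568521
0.06 0.08183640886688681
0.12 0.08146605557512632
 t108.5 [ 0.3305 -0.2195  0.3493] w0.0929 f0.0 [ 0.7139 -0.0847  1.0546]
```

View pics/b8.png

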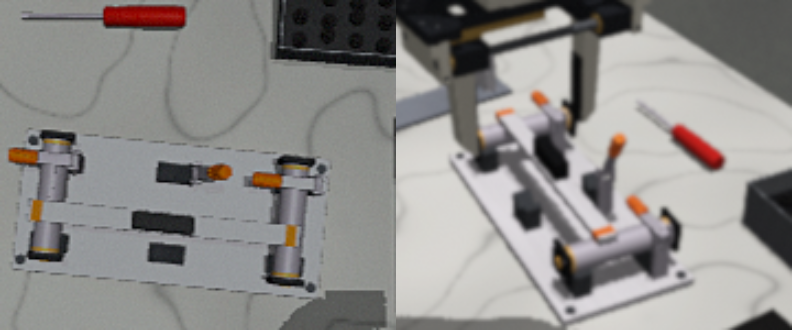

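The straightedge lies level (z≈81.5 mm all along), but its ends suggest it sits about 5 mm left of centre. I'll measure the grip block itself, then regrasp and shift it.

Run:
```python
from lib import *
def block():
    t=V("top"); c=t.cloud(); f=(c[...,:2]-FC)@RF
    m=(c[...,2]>.092)&(c[...,2]<.125)&(abs(f[...,0]+.015)<.03)&(abs(f[...,1])<.08)
    (x,y),wh,a=cv2.minAreaRect((f[m]*1000).astype(np.float32)); print("block",x,y,wh,a,np.median(c[m][:,2]))
    o=[(RF.T@(t.plane(b[0],.081)[0][:2]-FC)) for b in t.blobs(t.orange(),15)]; e=[q for q in o if abs(q[0]+.014)<.012]; mid=np.mean(e,0); print("ends mid",mid)
    return np.array([x,y])/1000,mid
b,mid=block(); by=(b[1]+mid[1])/2; print("off",by)
if abs(by)>.002:
    h=fw(-.015,by,.2); movep(h,down(FY)); movel(fw(-.015,by,.0963),.12); gripper_close(50); st("grip")
    movel(fw(-.015,by,.106),.05); movel(fw(-.015,0,.106),.05); print(descend(.094,2.5)); st("landed")
    let_go(); sleep(.2); movel(fw(-.015,0,.2),.15); movep([.33,-.22,.35],down(0)); block(); st()
```

```text
block -12.476926803588867 4.474437713623047 (69.94123077392578, 19.97456169128418) 89.92291259765625 0.10714272330115548
ends mid [-0.0131  0.0057]
off 0.005063281293023247
grip t112.1 [0.5144 0.062  0.0963] w0.0195 f50.0 [ 0.2352  0.7266 -0.0768]
(np.float64(0.09580320330893764), np.float64(7.244518815496182))
landed t115.2 [0.5139 0.0567 0.0963] w0.0199 f50.0 [-2.4733 -0.5763  4.795 ]
block -12.93030071258545 -0.8177986145019531 (69.0420913696289, 19.990171432495117) 89.96186828613281 0.10704515612484578
ends mid [-0.0129  0.0003]
 t118.8 [ 0.3305 -0.2196  0.3493] w0.0930 f0.0 [ 0.8117 -0.5374  0.0699]
```

Centred now, within 1 mm. Pressing left, then right.

Run:
```python
from lib import *
gripper_close(15)
for y in(.138,-.138):
    movep(fw(-.013,y,.17),down(FY)); movel(fw(-.013,y,.100),.12); r=descend(.086,20,.0005,.02); sleep(.4); st("press %g"%y); print(r,F()); movel(fw(-.013,y,.17),.12)
let_go(); movep([.33,-.22,.35],down(0))
t=V("top"); c=t.cloud(); f=(c[...,:2]-FC)@RF
m=(c[...,2]>.092)&(c[...,2]<.125)&(abs(f[...,0]+.015)<.03)&(abs(f[...,1])<.08)
print(cv2.minAreaRect((f[m]*1000).astype(np.float32)))
print([(RF.T@(t.plane(b[0],.081)[0][:2]-FC)*1000).round(1).tolist() for b in t.blobs(t.orange(),15)]); st()
```

```text
press 0.138 t127.2 [0.5303 0.1942 0.0948] w0.0006 f11.3 [-9.974  -2.4054 22.0899]
(np.float64(0.09272508834049747), np.float64(22.07046910345619)) [-9.974  -2.4054 22.0899]
press -0.138 t134.0 [ 0.5027 -0.0804  0.0949] w0.0002 f9.7 [-8.0034  1.57   19.4429]
(np.float64(0.09310964879643278), np.float64(20.999883639158043)) [-8.0034  1.57   19.4429]
((-12.839237213134766, -0.7816352844238281), (69.12959289550781, 19.75344467163086), 89.93659973144531)
[[48.0, 172.5], [52.7, -56.9], [48.3, -106.7], [-12.7, 145.3], [-13.2, -144.8]]
 t137.4 [ 0.3306 -0.2197  0.3488] w0.0931 f0.0 [-0.3061 -0.3843 -0.5232]
```

Run:
```python
from lib import *
import json
se=json.load(open("se.json")); p=np.array(se["p"]); th=se["th"]
movep(fw(-.013,-.0003,.2),down(FY)); movel(fw(-.013,-.0003,.0963),.12); gripper_close(55); st("grip")
movel(fw(-.013,-.0003,.21),.12); st("lift")
movep(np.r_[p[:2],.21],down(th+np.pi/2)); sleep(.2); st("over rest")
t=V("top"); s=V("side")
cv2.imwrite("pics/b9.png",np.hstack([cv2.resize(w.p[100:300,100:380,::-1],None,fx=1.42,fy=1.42) for w in(t,s)]))
```

```text
grip t140.9 [0.5158 0.0565 0.0963] w0.0196 f55.0 [-1.1885  0.7018  1.0274]
lift t142.0 [0.5156 0.0565 0.209 ] w0.0198 f55.0 [ 0.3497 -0.3541 -2.6663]
over rest t143.5 [0.5105 0.3975 0.2102] w0.0196 f55.0 [ 0.7882 -0.234  -2.933 ]
```

View pics/b9.png

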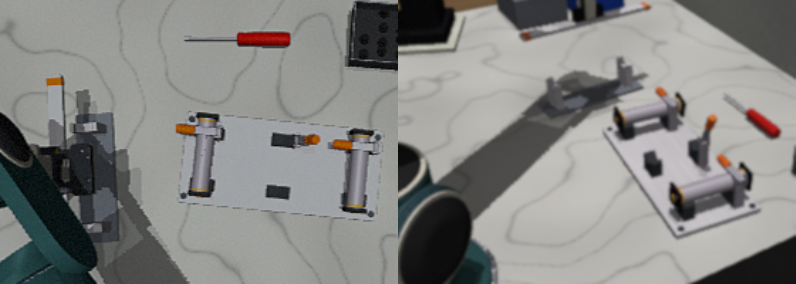

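The straightedge hangs over the rest in line with the saddles, and both barrels are still clamped. Lowering it into the rest.

Run:
```python
from lib import *
import json
p=np.array(json.load(open("se.json"))["p"])
movel(np.r_[p[:2],.098],.12); print(descend(.0835,2.5)); st("landed")
let_go(); sleep(.3); movel(np.r_[p[:2],.2],.15); movep([.33,-.22,.35],down(0)); sleep(.5); st()
t=V("top"); c=t.cloud(); x,y,z=np.moveaxis(c,2,0)
m=(z>.086)&(z<.12)&(y>.3)&(y<.5)&(x>.4)&(x<.62); print("block",cv2.minAreaRect((c[m][:,:2]*1000).astype(np.float32)),np.median(z[m]))
ob=sorted([b[0] for b in t.blobs(t.orange(),20) if b[0][0]<175],key=lambda b:b[1]); print(ob,t.plane(ob,.07))
for u in ob: u=np.round(u).astype(int); print(z[u[1]-1:u[1]+2,u[0]-1:u[0]+2].mean())
cv2.imwrite("pics/b10.png",np.hstack([cv2.resize(w.p[90:300,140:420,::-1],None,fx=1.42,fy=1.42) for w in(t,V("side"))]))
```

```text
(np.float64(0.0849933536665199), np.float64(3.8991567868335055))
landed t148.2 [0.5106 0.3987 0.0854] w0.0198 f55.0 [-2.0927 -1.2216  2.0291]
 t153.5 [ 0.33 -0.22  0.35] w0.0929 f0.0 [0.5639 0.0899 0.2154]
block ((514.8723754882812, 399.6648254394531), (69.6678466796875, 21.814712524414062), 3.757418394088745) 0.0959307447446982
[[155.8, 164.8], [162.2, 280.2]] [[0.6596 0.4119 0.07  ]
 [0.3702 0.3906 0.07  ]]
0.07225410227727948
0.07170886613838416
```

View pics/b10.png

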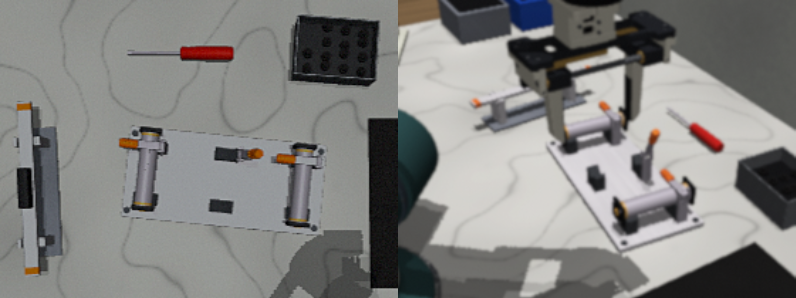

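The straightedge lies flat in its saddles (z 70–72 mm at both ends), both barrels are clamped, and the bystanders are where they were.

```bash
python3 -c "
from bench import *
print(sign_off())"
```

```text
the job is handed in; nothing more can be done
None
```

Job handed in with no verdict returned: both barrels (only two were present) are clamped in the left and right nests. The straightedge was pressed left then right at about 20 N and is back flat in its rest, about 5 mm lengthwise from where it started.

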